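Balance the load on the orbital shaker

TASK

The orbital shaker is loaded out of balance and would walk off the bench. Rearrange its six vessels so that each one stands straight across the platform's middle from its like - stain bottle opposite stain bottle, specimen cup opposite specimen cup, control vial opposite control vial - every vessel upright and about central inside its own rubber ring. All six rings are taken, so you will have to set something aside for a while; the empty pad on the bench is free for that. Do not let any vessel tip over.

Things in the scene. Friction and masses are not known exactly. Their poses are not given: they have to be found in the camera images.
- shaker: Fixed orbital shaker; origin on the bench under the middle of its flat round platform (302 mm wide, top at 70 mm), z up. Six places, each inside a black ring (inside 72, outside 79 mm wide, 5 mm high) centred 105 mm from the middle at 0, 60, 120, 180, 240, 300 degrees from its +x axis. Middle: knob 12 mm high. At the start each place holds one vessel, none opposite its like. Monitor behind, at x > 0.76.
- pad: Flat empty grey square pad, 90 mm wide, 3 mm thick, fixed on the bench to the left of the shaker; origin in the middle of its underside, z up. Nothing within 55 mm of its middle. A computer tower 0.39 m tall stands beyond it and to the left (x > 0.51, y from 0.13 to 0.32): keep arm and gripper clear of it.
- bottle_purple_mid (a point): Stain bottle with purple band on the label, 48 mm wide, 104 mm tall, upright, loose, round; this point is its centre, 52 mm above its underside, z along its axis. Brown body straight, 48 mm wide, up to about 58 mm; above it narrows to a black cap 31 mm wide. About 0.14 kg.
- bottle_orange_mid (a point): Stain bottle with orange band on the label, otherwise like the purple one, 48 mm wide, 104 mm tall, upright, loose, round; this point is its centre, 52 mm above its underside, z along its axis. Brown body straight, 48 mm wide, up to about 58 mm; above it narrows to a black cap 31 mm wide. About 0.14 kg.
- cup_yellow_mid (a point): White specimen cup with yellow lid, 59 mm wide, 66 mm tall, upright, loose, round; this point is its centre, 33 mm above its underside, z along its axis. The fixed lid, 59 mm wide, is the top 13 mm, its straight edge the surest hold; the body tapers to about 46 mm at the foot. About 0.06 kg.
- cup_white_mid (a point): White specimen cup with white lid, otherwise like the yellow-lidded one, 59 mm wide, 66 mm tall, upright, loose, round; this point is its centre, 33 mm above its underside, z along its axis. The fixed lid, 59 mm wide, is the top 13 mm, its straight edge the surest hold; the body tapers to about 46 mm at the foot. About 0.06 kg.
- vial_red_mid (a point): Small control vial with red cap, 24 mm wide, 45 mm tall, upright, loose, round; this point is its centre, 22.5 mm above its underside, z along its axis. White body 24 mm wide up to about 22 mm; fixed cap 21 mm wide from 31 mm up. About 0.03 kg.
- vial_green_mid (a point): Small control vial with green cap, otherwise like the red-capped one, 24 mm wide, 45 mm tall, upright, loose, round; this point is its centre, 22.5 mm above its underside, z along its axis. White body 24 mm wide up to about 22 mm; fixed cap 21 mm wide from 31 mm up. About 0.03 kg.

How it is judged (in metres and radians):
At the end, for the whole second after the job is handed in: Bottles, cups and vials each stand in two rings straight across from each other, every vessel's centre within 13 mm (in the shaker's x and in its y) of its ring's centre, standing on the platform (height within 3.5 mm), upright within 0.08 rad, at rest, released (((x of bottle_purple_mid in the frame of shaker between 0.092 and 0.118 m and y of bottle_purple_mid in the frame of shaker between -0.013 and 0.013 m and x of bottle_orange_mid in the frame of shaker between -0.118 and -0.092 m and y of bottle_orange_mid in the frame of shaker between -0.013 and 0.013 m) or (x of bottle_purple_mid in the frame of shaker between 0.0395 and 0.0655 m and y of bottle_purple_mid in the frame of shaker between 0.0779 and 0.1039 m and x of bottle_orange_mid in the frame of shaker between -0.0655 and -0.0395 m and y of bottle_orange_mid in the frame of shaker between -0.1039 and -0.0779 m) or (x of bottle_purple_mid in the frame of shaker between -0.0655 and -0.0395 m and y of bottle_purple_mid in the frame of shaker between 0.0779 and 0.1039 m and x of bottle_orange_mid in the frame of shaker between 0.0395 and 0.0655 m and y of bottle_orange_mid in the frame of shaker between -0.1039 and -0.0779 m) or (x of bottle_purple_mid in the frame of shaker between -0.118 and -0.092 m and y of bottle_purple_mid in the frame of shaker between -0.013 and 0.013 m and x of bottle_orange_mid in the frame of shaker between 0.092 and 0.118 m and y of bottle_orange_mid in the frame of shaker between -0.013 and 0.013 m) or (x of bottle_purple_mid in the frame of shaker between -0.0655 and -0.0395 m and y of bottle_purple_mid in the frame of shaker between -0.1039 and -0.0779 m and x of bottle_orange_mid in the frame of shaker between 0.0395 and 0.0655 m and y of bottle_orange_mid in the frame of shaker between 0.0779 and 0.1039 m) or (x of bottle_purple_mid in the frame of shaker between 0.0395 and 0.0655 m and y of bottle_purple_mid in the frame of shaker between -0.1039 and -0.0779 m and x of bottle_orange_mid in the frame of shaker between -0.0655 and -0.0395 m and y of bottle_orange_mid in the frame of shaker between 0.0779 and 0.1039 m)) and ((x of cup_yellow_mid in the frame of shaker between 0.092 and 0.118 m and y of cup_yellow_mid in the frame of shaker between -0.013 and 0.013 m and x of cup_white_mid in the frame of shaker between -0.118 and -0.092 m and y of cup_white_mid in the frame of shaker between -0.013 and 0.013 m) or (x of cup_yellow_mid in the frame of shaker between 0.0395 and 0.0655 m and y of cup_yellow_mid in the frame of shaker between 0.0779 and 0.1039 m and x of cup_white_mid in the frame of shaker between -0.0655 and -0.0395 m and y of cup_white_mid in the frame of shaker between -0.1039 and -0.0779 m) or (x of cup_yellow_mid in the frame of shaker between -0.0655 and -0.0395 m and y of cup_yellow_mid in the frame of shaker between 0.0779 and 0.1039 m and x of cup_white_mid in the frame of shaker between 0.0395 and 0.0655 m and y of cup_white_mid in the frame of shaker between -0.1039 and -0.0779 m) or (x of cup_yellow_mid in the frame of shaker between -0.118 and -0.092 m and y of cup_yellow_mid in the frame of shaker between -0.013 and 0.013 m and x of cup_white_mid in the frame of shaker between 0.092 and 0.118 m and y of cup_white_mid in the frame of shaker between -0.013 and 0.013 m) or (x of cup_yellow_mid in the frame of shaker between -0.0655 and -0.0395 m and y of cup_yellow_mid in the frame of shaker between -0.1039 and -0.0779 m and x of cup_white_mid in the frame of shaker between 0.0395 and 0.0655 m and y of cup_white_mid in the frame of shaker between 0.0779 and 0.1039 m) or (x of cup_yellow_mid in the frame of shaker between 0.0395 and 0.0655 m and y of cup_yellow_mid in the frame of shaker between -0.1039 and -0.0779 m and x of cup_white_mid in the frame of shaker between -0.0655 and -0.0395 m and y of cup_white_mid in the frame of shaker between 0.0779 and 0.1039 m)) and ((x of vial_red_mid in the frame of shaker between 0.092 and 0.118 m and y of vial_red_mid in the frame of shaker between -0.013 and 0.013 m and x of vial_green_mid in the frame of shaker between -0.118 and -0.092 m and y of vial_green_mid in the frame of shaker between -0.013 and 0.013 m) or (x of vial_red_mid in the frame of shaker between 0.0395 and 0.0655 m and y of vial_red_mid in the frame of shaker between 0.0779 and 0.1039 m and x of vial_green_mid in the frame of shaker between -0.0655 and -0.0395 m and y of vial_green_mid in the frame of shaker between -0.1039 and -0.0779 m) or (x of vial_red_mid in the frame of shaker between -0.0655 and -0.0395 m and y of vial_red_mid in the frame of shaker between 0.0779 and 0.1039 m and x of vial_green_mid in the frame of shaker between 0.0395 and 0.0655 m and y of vial_green_mid in the frame of shaker between -0.1039 and -0.0779 m) or (x of vial_red_mid in the frame of shaker between -0.118 and -0.092 m and y of vial_red_mid in the frame of shaker between -0.013 and 0.013 m and x of vial_green_mid in the frame of shaker between 0.092 and 0.118 m and y of vial_green_mid in the frame of shaker between -0.013 and 0.013 m) or (x of vial_red_mid in the frame of shaker between -0.0655 and -0.0395 m and y of vial_red_mid in the frame of shaker between -0.1039 and -0.0779 m and x of vial_green_mid in the frame of shaker between 0.0395 and 0.0655 m and y of vial_green_mid in the frame of shaker between 0.0779 and 0.1039 m) or (x of vial_red_mid in the frame of shaker between 0.0395 and 0.0655 m and y of vial_red_mid in the frame of shaker between -0.1039 and -0.0779 m and x of vial_green_mid in the frame of shaker between -0.0655 and -0.0395 m and y of vial_green_mid in the frame of shaker between 0.0779 and 0.1039 m)) and z of bottle_purple_mid in the frame of shaker between 0.116 and 0.1255 m and angle between each of bottle_purple_mid, bottle_orange_mid, cup_yellow_mid, cup_white_mid, vial_red_mid, vial_green_mid's own z axis and vertical below 0.08 rad and linear speed of each of bottle_purple, bottle_orange, cup_yellow, cup_white, vial_red, vial_green below 0.02 m/s and z of bottle_orange_mid in the frame of shaker between 0.116 and 0.1255 m and z of cup_yellow_mid in the frame of shaker between 0.097 and 0.1065 m and z of cup_white_mid in the frame of shaker between 0.097 and 0.1065 m and z of vial_red_mid in the frame of shaker between 0.0865 and 0.096 m and z of vial_green_mid in the frame of shaker between 0.0865 and 0.096 m); the robot touches nothing.
It fails at once if a vessel tips over (leans more than 0.7 rad) (angle between any of bottle_purple_mid, bottle_orange_mid, cup_yellow_mid, cup_white_mid, vial_red_mid, vial_green_mid's own z axis and vertical above 0.7 rad).
It also fails if it takes over 128 s, if anything falls off the work surface, if the arm or the gripper's body presses on something with over 40 N, if the wrist force passes 120 N, or if a joint passes its speed limit or range.

ROBOT

A 6-joint arm with a two-finger parallel gripper is mounted at the origin on a cart in front of the work surface, level with it; the furniture and walls round the work are solid. World frame = base frame: x ahead of the robot, y to its left, z up, the work surface at z = 0. Lengths are in m, angles in degrees, forces in N, time in s.
With the tool pointing down it reaches from about 0.3 to 0.95 m from the base axis. Payload 3.1 kg.
Tool frame: the origin (TCP) lies midway between the tips of the shut fingers; the grasp point (between the pads) lies env.grasp_offset behind it (env.grasp_offset is the distance from the TCP to the grasp point, in m); x points along the fingers, y is the direction in which the jaws open and shut, and the axes are right-handed (so a half turn about x gives the same grasp; the last joint's range is limited). The gripper opens to 85 mm and grips with 20 to 120 N. Pads are 22 mm wide; open, the fingers measure 114 mm over their backs; the gripper's body (76 mm by 85 mm) begins 54 mm behind the grasp point. The pads swing forward as they close: fully open they stand 13 mm farther back than shut.
Start: joints at [59.089, 17.653, 93.61, -0, 68.738, -3.994], TCP at [0.283, 0.557, 0.231] pointing down, gripper open.
Joint ranges: [-175.34, 175.34], [-45.06, 112.39], [2.9, 150.54], [-68.45, 248.45], [3.09, 151.38], [-168.51, 168.51]. Speed limits (degrees/s): [159.86, 159.86, 180, 180, 180, 180].

INTERFACE

Orientations are given as a 3x3 rotation matrix whose columns are the frame's x, y, z axes.
In Python, from station import env gives the robot as it stands.
- The arm moves only by the tool move_arm, never from a script. Its argument "steps" is a list of rows, each an object with "hand": the opening in per cent of the stroke, from 0 (shut) to 100 (fully open); "linear": the shift along the tool's x, y, z scaled (see below), a list of three; "yaw": the turn about the tool's x scaled (see below). In form: [{"hand": hand, "linear": [x, y, z], "yaw": yaw}, ...]. A call has 1 to 20 rows; each row shifts and turns the commanded pose from where the row before left it, along the tool's axes as they then stand; what a row does not reach is not made up. The controller multiplies each number of a shift by 0.2 m and each number of a turn by 90 degrees. A row lasts 1/10 s, in which the tool goes at most 50 mm and 8.59 degrees, less where a joint would pass 70% of its speed; a pose out of reach is approached as far as the arm can. A call with a number of a shift or a turn outside -1 to 1 is refused whole. A call with a gripper value outside its range is refused whole. The fingers move at their own pace and stop on an object; "force" is the grip in N (left out, the last holds). Time passes only in rows, so rows that do not move let the fingers close. It gives the time, the measured TCP pose, the force and the opening at its end, in the units of the state.
- env.sense(): the state, without advancing time (a new reading comes with each control period).
- env.capture(name): name is "scene" or "top" or "wrist"; returns (picture, depth): 384x512x3 uint8, red, green, blue; 384x512 float32, m along the optical axis (not along the pixel's ray), 0 where there is no reading.
- env.camera_model(name): a dict with "mtx" (3x3 intrinsics, pixels), "R" (3x3) and "t" (3): a world point X has camera coordinates R X + t. Camera axes: x right, y down, z forward; pixel columns grow to the right and rows downward; lengths in m; the calibration is good to about 2 mm. A picture is of the moment at which its call begins: read the wrist's pose just before it. camera_model takes no time and is no camera call; for the wrist camera it gives the pose at the moment of the call.
- env.finish_job(): hands the job in, once; it reports no verdict.
The state is a dict: "clock": time; "joint_positions": joint angles; "qvel": joint speeds; "tau": joint torques, N m; "tool_pos": TCP position; "eef_rot": TCP orientation; "ft_force": force on the tool from outside, world axes, zero at the start; "torque": the same for the moment, N m; "grip_width": finger opening in m.
Only numpy, scipy, OpenCV 4.12 (cv2) and the standard library are available. Lean on these libraries where they do the work, as an engineer would, in place of code of your own. Each camera call takes 0.05 s, during which the arm holds its last target.

## Working session

There is one attempt and no reset: what is moved stays moved. The work goes in short steps, Python scripts to look and compute and a tool call to move; the robot and the scene stay as the last step left them, time stands still between calls to the robot, and variables do not carry over. Pictures are saved under pics/ and viewed, and the job is handed in when it is done.

Besides the shell and the picture viewer there is one more tool, called in YAML: its name, and indented under it one key for each argument. move_arm: Moves the arm, as the interface text tells. Its arguments: {"type":"object","properties":{"steps":{"type":"array"},"force":{"type":"number"}},"required":["steps"]}

```bash
ls; mkdir -p pics
python3 - <<'E'
from station import env
import cv2
print(env.sense()); print(env.grasp_offset)
for n in ("scene","top","wrist"):
    p,d=env.capture(n); cv2.imwrite(f"pics/{n}0.png",p[:,:,::-1]); 
    m=env.camera_model(n); print(n,m)
E
```

```text
pics
{'clock': 0.0, 'joint_positions': array([ 5.90879588e+01,  1.77043357e+01,  9.36913979e+01, -3.78610022e-04,
        6.87375302e+01, -3.99420218e+00]), 'qvel': array([ 0.00588067, -0.03862274,  0.05370501, -0.07595938,  0.05698768,
       -0.0502709 ]), 'tau': array([ 6.05521345e-04, -4.15241146e+01, -2.76669645e+01,  1.97801783e-04,
        1.01462789e-02, -1.65299531e-05]), 'tool_pos': array([0.28254574, 0.55654686, 0.23003331]), 'eef_rot': array([[-1.18957691e-03,  4.52708826e-01,  8.91657616e-01],
       [-1.99867794e-03,  8.91655390e-01, -4.52710362e-01],
       [-9.99997295e-01, -2.32067020e-03, -1.55873522e-04]]), 'ft_force': array([ 0.87544828,  0.78584255, -0.13079644]), 'torque': array([ 0.00731996, -0.00974657, -0.01549571]), 'grip_width': 0.08537793379365025}
0.0187
scene {'mtx': array([[411.51220136,   0.        , 259.03369083],
       [  0.        , 411.51220136, 192.48729996],
       [  0.        ,   0.        ,   1.        ]]), 'R': array([[ 0.68960931, -0.72379039, -0.0238006 ],
       [-0.42978438, -0.3825936 , -0.81786766],
       [ 0.5828588 ,  0.57423829, -0.57491392]]), 't': array([-0.46938004,  0.24925785,  0.6855881 ])}
top {'mtx': array([[441.42807708,   0.        , 248.20857381],
       [  0.        , 441.42807708, 189.70751959],
       [  0.        ,   0.        ,   1.        ]]), 'R': array([[-1.41275370e-02, -9.99900139e-01, -3.51844574e-04],
       [-9.85397744e-01,  1.39823450e-02, -1.69693195e-01],
       [ 1.69681169e-01, -2.05064005e-03, -9.85496878e-01]]), 't': array([-0.14473461,  0.56271546,  0.93971391])}
wrist {'mtx': array([[341.29502809,   0.        , 260.75230253],
       [  0.        , 341.29502809, 193.76713368],
       [  0.        ,   0.        ,   1.        ]]), 'R': array([[ 0.45275022,  0.8916354 , -0.00188329],
       [ 0.8615821 , -0.43694418,  0.25837195],
       [ 0.22955069, -0.11860057, -0.96604368]]), 't': array([-0.62322025, -0.03303493,  0.37708164])}
```

View pics/top0.png

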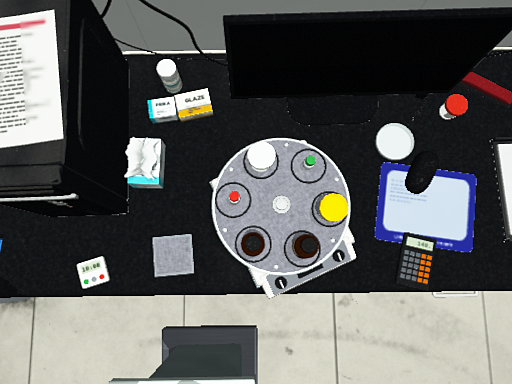

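View pics/scene0.png

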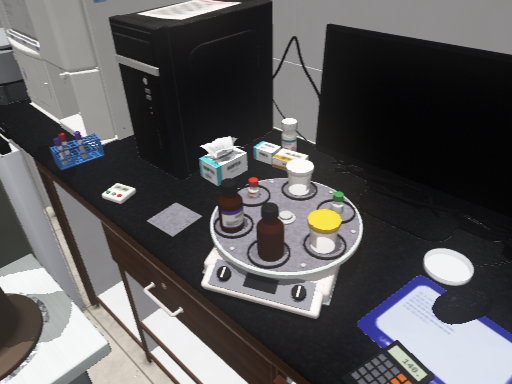

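```bash
cat > h.py <<'E'
import numpy as np,cv2
from station import env
def ray(m,uv,z):
    uv=np.atleast_2d(uv).astype(float); K=m["mtx"];R=m["R"];t=m["t"]
    d=np.linalg.solve(K,np.c_[uv,np.ones(len(uv))].T); d=R.T@d; c=-R.T@t
    s=(z-c[2])/d[2]; return (c[:,None]+d*s).T
def cloud(m,dep):
    v,u=np.mgrid[:dep.shape[0],:dep.shape[1]]
    P=np.linalg.inv(m["mtx"])@np.stack([u.ravel(),v.ravel(),np.ones(u.size)])*dep.ravel()
    return (m["R"].T@(P-m["t"][:,None])).T.reshape(*dep.shape,3)
def proj(m,X):
    X=np.atleast_2d(X); p=m["mtx"]@(m["R"]@X.T+m["t"][:,None]); return (p[:2]/p[2]).T
def circ(xy):
    A=np.c_[2*xy,np.ones(len(xy))]; s=np.linalg.lstsq(A,(xy**2).sum(1),rcond=None)[0]
    return s[:2],np.sqrt(s[2]+s[:2]@s[:2])
E
python3 - <<'E'
from h import *
p,d=env.capture("top"); m=env.camera_model("top"); C=cloud(m,d)
np.savez("top0.npz",p=p,d=d)
h=cv2.cvtColor(p,cv2.COLOR_RGB2HSV)
cv2.imwrite("pics/top0b.png",cv2.resize(p[120:310,140:380,::-1],None,fx=3,fy=3,interpolation=cv2.INTER_CUBIC))
def blob(mask,name,z):
    n,l,s,c=cv2.connectedComponentsWithStats(mask.astype(np.uint8))
    for i in range(1,n):
        x,y=c[i]
        if s[i,4]>25 and 130<x<380 and 120<y<310:
            print(name,s[i],c[i],"z",np.median(C[l==i][:,2]).round(4),ray(m,c[i],z)[0].round(4))
H,S,V=cv2.split(h)
blob(((H<8)|(H>172))&(S>150)&(V>90),"red",.115)
blob((H>45)&(H<85)&(S>120),"green",.115)
blob((H>20)&(H<35)&(S>120),"yellow",.136)
Z=C[...,2]
for zz,nm in((.174,"bottle"),(.136,"cup"),(.115,"vial")):
    blob(np.abs(Z-zz)<.006,nm,zz)
# platform edge
mk=(np.abs(Z-.07)<.006)
pts=C[mk][:,:2]; print(len(pts),np.median(Z[mk]))
hull=cv2.convexHull(pts[(abs(pts[:,0]-.5)<.3)].astype(np.float32))[:,0]
print(circ(hull))
E
```

```text
red [229 192  10   9  69] [233.75362319 196.        ] z 0.114 [ 0.5362 -0.1223  0.115 ]
green [306 156  10  10  75] [310.         160.26666667] z 0.1132 [ 0.6102 -0.2837  0.115 ]
yellow [319 193  29  29 661] [333.23298033 207.17549168] z 0.1351 [ 0.5072 -0.3239  0.136 ]
bottle [246 236  15  15 184] [252.9673913  242.79891304] z 0.1741 [ 0.436  -0.1601  0.174 ]
bottle [302 238  15  15 183] [308.91803279 244.81420765] z 0.1739 [ 0.4307 -0.2667  0.174 ]
cup [248 142  28  27 602] [261.34385382 154.84385382] z 0.1355 [ 0.6181 -0.1806  0.136 ]
cup [320 193  29  29 641] [333.75975039 206.97971919] z 0.1352 [ 0.5076 -0.325   0.136 ]
cup [241 232  24  24 212] [252.64150943 243.73113208] z 0.1383 [ 0.4361 -0.1598  0.136 ]
cup [295 234  24  24 198] [305.32828283 246.08080808] z 0.1378 [ 0.4299 -0.2646  0.136 ]
vial [306 155  10  11  74] [310.59459459 159.77027027] z 0.1134 [ 0.6113 -0.285   0.115 ]
vial [230 191   9  10  74] [233.95945946 195.68918919] z 0.1141 [ 0.5369 -0.1227  0.115 ]
12705 0.07118413091095076
(array([ 0.5613656 , -0.06063518]), np.float64(0.2899157207224196))
```

View pics/top0b.png

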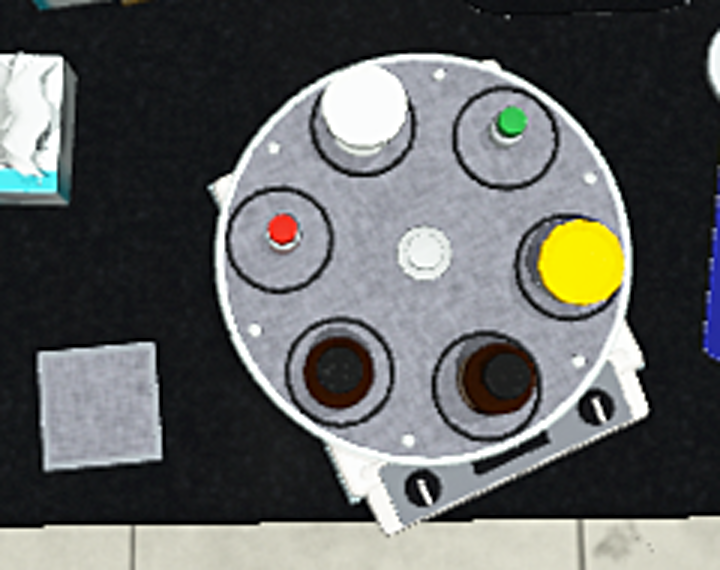

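```bash
cat > rings.py <<'E'
from h import *
def rings(p,m,c0,excl=()):
    g=p.max(2).astype(int); sat=p.max(2).astype(int)-p.min(2)
    v,u=np.nonzero((g<75)&(sat<25)); P=ray(m,np.c_[u,v],.075)[:,:2]
    out=[]
    for c in c0:
        c=np.array(c)
        for it in range(6):
            r=np.hypot(*(P-c).T); k=abs(r-.0377)<(.008 if it<2 else .004)
            cc,rr=circ(P[k]); c=cc
        a=np.degrees(np.arctan2(*(P[k]-c).T)); cov=len(np.unique(np.round(a/15)))
        out.append((c,rr,k.sum(),cov))
    return out
def fit(cs,a0):
    # cs: ordered ring centres index k -> angle a0+60k ; solve centre, angle
    k=np.array([i for i,_ in cs]); X=np.array([c for _,c in cs])
    T=.105*np.c_[np.cos(np.radians(60*k)),np.sin(np.radians(60*k))]
    Tm=T-T.mean(0);Xm=X-X.mean(0)
    a=np.arctan2((Tm[:,0]*Xm[:,1]-Tm[:,1]*Xm[:,0]).sum(),(Tm*Xm).sum())
    R=np.array([[np.cos(a),-np.sin(a)],[np.sin(a),np.cos(a)]]); t=X.mean(0)-R@T.mean(0)
    return t,np.degrees(a),np.hypot(*(X-(T@R.T+t)).T)
E
python3 - <<'E'
from rings import *
z=np.load("top0.npz");p=z["p"];m=env.camera_model("top")
uv0=np.array([[310,166],[186+140,87+120]])
seeds={'B':(508,137),'A':(363,124),'F':(280,240),'E':(340,372),'D':(487,386),'C':(569,267)}
S=ray(m,[np.array(v)/3+[140,120] for v in seeds.values()],.075)[:,:2]
o=rings(p,m,S)
for n,q,s in zip(seeds,o,S): print(n,s.round(4),q[0].round(4),round(q[1],4),q[2:])
t,a,r=fit(list(enumerate([q[0] for q in o])),0); print("fit",t,a,(r*1e3).round(1))
print("knob",ray(m,np.array([425,252])/3+[140,120],.082))
# pad corners
print("pad",ray(m,np.array([[37,352],[155,343],[162,459],[45,471]])/3+[140,120],.003).round(4), ray(m,np.array([99.7,406.2])/3+[140,120],.003))
E
```

```text
B [ 0.6076 -0.2876] [ 0.6079 -0.2845] 0.0374 (np.int64(142), 25)
A [ 0.6189 -0.1817] [ 0.6193 -0.1805] 0.0373 (np.int64(101), 18)
F [ 0.5338 -0.1201] [ 0.5351 -0.1186] 0.0375 (np.int64(143), 25)
E [ 0.4384 -0.1619] [ 0.4392 -0.1606] 0.0374 (np.int64(145), 25)
D [ 0.4271 -0.2659] [ 0.4277 -0.2645] 0.0373 (np.int64(149), 25)
C [ 0.5112 -0.3279] [ 0.5122 -0.3266] 0.0374 (np.int64(106), 19)
fit [ 0.52357786 -0.22255303] -36.30996356755443 [0.3 0.4 0.4 0.4 0.3 0.4]
knob [[ 0.52260398 -0.22402564  0.082     ]]
pad [[ 0.4604  0.0692  0.003 ]
 [ 0.466  -0.0212  0.003 ]
 [ 0.3785 -0.0272  0.003 ]
 [ 0.3708  0.0611  0.003 ]] [[0.41863485 0.0205154  0.003     ]]
```

move_arm:
  steps:
    - {"hand":100,"linear":[-0.01,-0.145,0.114],"yaw":0}
    - {"hand":100,"linear":[-0.01,-0.145,0.114],"yaw":0}
    - {"hand":100,"linear":[-0.01,-0.145,0.114],"yaw":0}
    - {"hand":100,"linear":[-0.01,-0.145,0.114],"yaw":0}
    - {"hand":100,"linear":[-0.01,-0.145,0.114],"yaw":0}
    - {"hand":100,"linear":[-0.01,-0.145,0.114],"yaw":0}
    - {"hand":100,"linear":[-0.01,-0.145,0.114],"yaw":0}
    - {"hand":100,"linear":[-0.01,-0.145,0.114],"yaw":0}
    - {"hand":100,"linear":[-0.01,-0.145,0.114],"yaw":0}
    - {"hand":100,"linear":[-0.01,-0.145,0.114],"yaw":0}
    - {"hand":100,"linear":[-0.01,-0.145,0.114],"yaw":0}
    - {"hand":100,"linear":[-0.01,-0.145,0.114],"yaw":0}
    - {"hand":100,"linear":[-0.01,-0.145,0.114],"yaw":0}
    - {"hand":100,"linear":[-0.01,-0.145,0.114],"yaw":0}
    - {"hand":100,"linear":[0,0,0],"yaw":0}
  force: 30

```text
clock: 1.7
tool_pos: [0.3846, 0.0473, 0.2598]
eef_rot: [[0.002, 0.458, 0.889], [-0.002, 0.889, -0.458], [-1.0, -0.001, 0.002]]
ft_force: [0.0, 0.3, -0.8]
grip_width: 0.0854
```

move_arm:
  steps:
    - {"hand":60,"linear":[0,-0.08,0.147],"yaw":0}
    - {"hand":60,"linear":[0,-0.08,0.147],"yaw":0}
    - {"hand":60,"linear":[0,-0.08,0.147],"yaw":0}
    - {"hand":60,"linear":[0,-0.08,0.147],"yaw":0}
    - {"hand":60,"linear":[0,-0.08,0.147],"yaw":0}
    - {"hand":60,"linear":[0,-0.08,0.147],"yaw":0}
    - {"hand":60,"linear":[0,-0.08,0.147],"yaw":0}
    - {"hand":60,"linear":[0,-0.08,0.147],"yaw":0}
    - {"hand":60,"linear":[0,-0.08,0.147],"yaw":0}
    - {"hand":60,"linear":[0,-0.08,0.147],"yaw":0}
    - {"hand":60,"linear":[0,-0.08,0.147],"yaw":0}
    - {"hand":60,"linear":[0,-0.08,0.147],"yaw":0}
    - {"hand":60,"linear":[0,0,0],"yaw":0}
    - {"hand":60,"linear":[0,0,0],"yaw":0}

```text
clock: 3.1
tool_pos: [0.6115, -0.2795, 0.2582]
eef_rot: [[-0.002, 0.453, 0.892], [0.002, 0.892, -0.453], [-1.0, 0.001, -0.002]]
ft_force: [0.2, 0.5, 0.6]
grip_width: 0.0514
```

```bash
cat > go.py <<'E'
import sys
from h import *
s=env.sense(); R=s["eef_rot"]; p=s["tool_pos"]
def go(*tgt):
    d=R.T@(np.array(tgt)-p); print("pos",p.round(4),"units",(d/.2).round(3),"len",np.linalg.norm(d).round(3))
if __name__=="__main__": go(*map(float,sys.argv[1:4])); print("j",s["joint_positions"].round(0),"w",s["grip_width"].round(4),"F",s["ft_force"].round(1))
E
python3 go.py .6105 -.2843 .09
python3 - <<'E'
from h import *
p,d=env.capture("wrist"); cv2.imwrite("pics/w1.png",p[:,:,::-1])
m=env.camera_model("wrist")
H,S,V=cv2.split(cv2.cvtColor(p,cv2.COLOR_RGB2HSV))
mk=((H>45)&(H<85)&(S>120)).astype(np.uint8); n,l,s,c=cv2.connectedComponentsWithStats(mk)
for i in range(1,n):
    if s[i,4]>50: print(s[i],ray(m,c[i],.115))
E
```

```text
pos [ 0.6115 -0.2795  0.2582] units [ 0.841 -0.024  0.008] len 0.168
[246 174  22  22 363] [[ 0.61084435 -0.28366251  0.115     ]]Traceback (most recent call last):
  File "go.py", line 6, in <module>
    if __name__=="__main__": go(*map(float,sys.argv[1:4])); print("j",s["joint_positions"].round(0),"w",s["grip_width"].round(4),"F",s["ft_force"].round(1))
                                                                                                        ^^^^^^^^^^^^^^^^^^^^^
AttributeError: 'float' object has no attribute 'round'
```

View pics/w1.png

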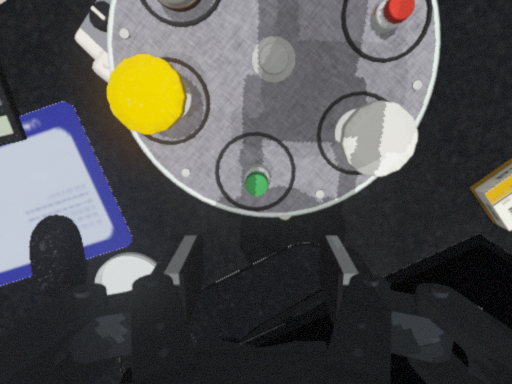

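move_arm:
  steps:
    - {"hand":60,"linear":[0.1,-0.021,0.007],"yaw":0}
    - {"hand":60,"linear":[0.1,0,0],"yaw":0}
    - {"hand":60,"linear":[0.1,0,0],"yaw":0}
    - {"hand":60,"linear":[0.1,0,0],"yaw":0}
    - {"hand":60,"linear":[0.1,0,0],"yaw":0}
    - {"hand":60,"linear":[0.1,0,0],"yaw":0}
    - {"hand":60,"linear":[0.1,0,0],"yaw":0}
    - {"hand":60,"linear":[0.1,0,0],"yaw":0}
    - {"hand":60,"linear":[0.09,0,0],"yaw":0}
    - {"hand":60,"linear":[0,0,0],"yaw":0}
    - {"hand":60,"linear":[0,0,0],"yaw":0}

```text
clock: 4.25
tool_pos: [0.6106, -0.2838, 0.0813]
eef_rot: [[-0.001, 0.452, 0.892], [0.0, 0.892, -0.452], [-1.0, 0.0, -0.001]]
ft_force: [0.2, -0.8, 0.3]
grip_width: 0.0511
```

```bash
sed -i 's/s\["grip_width"\].round(4)/s["grip_width"]/' go.py; python3 go.py .6108 -.2838 .08
```

```text
pos [ 0.6106 -0.2838  0.0813] units [0.006 0.    0.001] len 0.001
j [-29.  32.  92.   0.  56. -92.] w 0.05110287335218229 F [ 0.2 -0.8  0.3]
```

move_arm:
  steps:
    - {"hand":45,"linear":[0,0,0],"yaw":0}
    - {"hand":40,"linear":[0,0,0],"yaw":0}
    - {"hand":35,"linear":[0,0,0],"yaw":0}
    - {"hand":30,"linear":[0,0,0],"yaw":0}
    - {"hand":25,"linear":[0,0,0],"yaw":0}
    - {"hand":20,"linear":[0,0,0],"yaw":0}
    - {"hand":10,"linear":[0,0,0],"yaw":0}
    - {"hand":10,"linear":[0,0,0],"yaw":0}
    - {"hand":10,"linear":[0,0,0],"yaw":0}
    - {"hand":10,"linear":[-0.1,0,0],"yaw":0}
    - {"hand":10,"linear":[-0.1,0,0],"yaw":0}
    - {"hand":10,"linear":[-0.1,0,0],"yaw":0}
    - {"hand":10,"linear":[-0.1,0,0],"yaw":0}
    - {"hand":10,"linear":[0,0,0],"yaw":0}
  force: 25

```text
clock: 5.65
tool_pos: [0.6127, -0.2856, 0.1641]
eef_rot: [[0.005, 0.453, 0.892], [-0.003, 0.892, -0.453], [-1.0, -0.0, 0.006]]
ft_force: [1.1, -0.1, -0.2]
grip_width: 0.0219
```

```bash
cat > snap.py <<'E'
import sys
from h import *
n,out=sys.argv[1:3]
p,d=env.capture(n); np.savez(f"{out}.npz",p=p,d=d); cv2.imwrite(f"pics/{out}.png",p[:,:,::-1])
E
python3 snap.py scene s2; python3 go.py .418 .021 .25
```

```text
pos [ 0.6116 -0.285   0.1622] units [-0.444  0.926 -1.555] len 0.373
j [-29.  27.  90.  -0.  64. -92.] w 0.02215419762102322 F [-1.3 -0.8 -0.3]
```

View pics/s2.png

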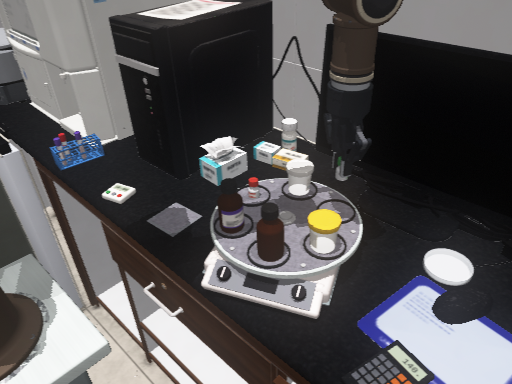

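move_arm:
  steps:
    - {"hand":10,"linear":[-0.19,0,0],"yaw":0}
    - {"hand":10,"linear":[-0.19,0,0],"yaw":0}
    - {"hand":10,"linear":[0,0.077,-0.13],"yaw":0}
    - {"hand":10,"linear":[0,0.077,-0.13],"yaw":0}
    - {"hand":10,"linear":[0,0.077,-0.13],"yaw":0}
    - {"hand":10,"linear":[0,0.077,-0.13],"yaw":0}
    - {"hand":10,"linear":[0,0.077,-0.13],"yaw":0}
    - {"hand":10,"linear":[0,0.077,-0.13],"yaw":0}
    - {"hand":10,"linear":[0,0.077,-0.13],"yaw":0}
    - {"hand":10,"linear":[0,0.077,-0.13],"yaw":0}
    - {"hand":10,"linear":[0,0.077,-0.13],"yaw":0}
    - {"hand":10,"linear":[0,0.077,-0.13],"yaw":0}
    - {"hand":10,"linear":[0,0.077,-0.13],"yaw":0}
    - {"hand":10,"linear":[0,0.077,-0.13],"yaw":0}
    - {"hand":10,"linear":[0,0,0],"yaw":0}
    - {"hand":10,"linear":[0,0,0],"yaw":0}

```text
clock: 7.3
tool_pos: [0.4154, 0.0217, 0.236]
eef_rot: [[-0.002, 0.451, 0.892], [-0.0, 0.892, -0.451], [-1.0, -0.001, -0.001]]
ft_force: [0.2, -0.8, 0.1]
grip_width: 0.0218
```

```bash
python3 go.py .418 .021 .0155; python3 snap.py wrist w2
```

```text
pos [0.4154 0.0217 0.236 ] units [1.102 0.004 0.015] len 0.22
j [ -3.  -7. 120.  -0.  67. -66.] w 0.021791684239648845 F [ 0.2 -0.8  0.1]
```

View pics/w2.png

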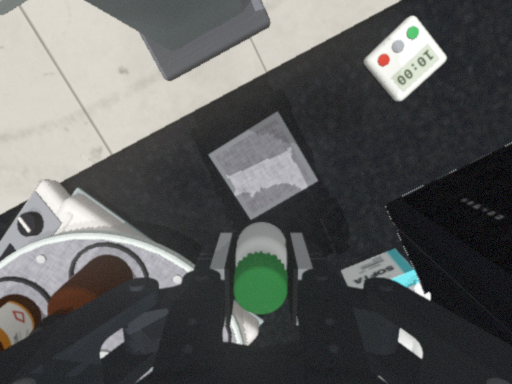

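move_arm:
  steps:
    - {"hand":10,"linear":[0.12,0,0.015],"yaw":0}
    - {"hand":10,"linear":[0.12,0,0],"yaw":0}
    - {"hand":10,"linear":[0.12,0,0],"yaw":0}
    - {"hand":10,"linear":[0.12,0,0],"yaw":0}
    - {"hand":10,"linear":[0.12,0,0],"yaw":0}
    - {"hand":10,"linear":[0.12,0,0],"yaw":0}
    - {"hand":10,"linear":[0.12,0,0],"yaw":0}
    - {"hand":10,"linear":[0.12,0,0],"yaw":0}
    - {"hand":10,"linear":[0.12,0,0],"yaw":0}
    - {"hand":10,"linear":[0,0,0],"yaw":0}
    - {"hand":10,"linear":[0,0,0],"yaw":0}

```text
clock: 8.45
tool_pos: [0.4188, 0.0195, 0.0208]
eef_rot: [[-0.002, 0.454, 0.891], [-0.0, 0.891, -0.454], [-1.0, -0.001, -0.001]]
ft_force: [1.1, -0.4, -0.6]
grip_width: 0.0221
```

```bash
python3 go.py .418 .021 .0155
```

```text
pos [0.4188 0.0195 0.0208] units [ 0.027  0.005 -0.007] len 0.006
j [ -3.  15. 127.  -0.  37. -66.] w 0.022126082939370337 F [ 1.1 -0.4 -0.6]
```

move_arm:
  steps:
    - {"hand":10,"linear":[0.013,0,0],"yaw":0}
    - {"hand":10,"linear":[0.012,0,0],"yaw":0}
    - {"hand":10,"linear":[0,0,0],"yaw":0}
    - {"hand":10,"linear":[0,0,0],"yaw":0}
    - {"hand":28,"linear":[0,0,0],"yaw":0}
    - {"hand":32,"linear":[0,0,0],"yaw":0}
    - {"hand":40,"linear":[0,0,0],"yaw":0}
    - {"hand":50,"linear":[0,0,0],"yaw":0}
    - {"hand":60,"linear":[0,0,0],"yaw":0}
    - {"hand":60,"linear":[0,0,0],"yaw":0}
    - {"hand":60,"linear":[-0.05,0,0],"yaw":0}
    - {"hand":60,"linear":[-0.1,0,0],"yaw":0}
    - {"hand":60,"linear":[-0.15,0,0],"yaw":0}
    - {"hand":60,"linear":[-0.2,0,0],"yaw":0}
    - {"hand":60,"linear":[-0.2,0,0],"yaw":0}
    - {"hand":60,"linear":[-0.2,0,0],"yaw":0}
    - {"hand":60,"linear":[-0.2,0,0],"yaw":0}
    - {"hand":60,"linear":[-0.1,0,0],"yaw":0}
    - {"hand":60,"linear":[0,0,0],"yaw":0}

```text
clock: 10.35
tool_pos: [0.4216, 0.02, 0.2608]
eef_rot: [[0.009, 0.453, 0.892], [-0.001, 0.892, -0.453], [-1.0, 0.004, 0.009]]
ft_force: [-0.0, 0.1, -0.6]
grip_width: 0.0511
```

```bash
python3 snap.py top t3; python3 go.py .4305 -.2665 .26;python3 - <<'E'
from h import *
z=np.load("t3.npz");p=z["p"];m=env.camera_model("top");cv2.imwrite("pics/t3b.png",cv2.resize(p[120:310,140:380,::-1],None,fx=3,fy=3))
E
```

```text
pos [0.4199 0.0201 0.2582] units [-0.008 -1.254  0.696] len 0.287
j [ -3.  -8. 118.  -0.  70. -66.] w 0.05114372993790615 F [ 0.2  0.4 -1.5]
```

View pics/t3b.png

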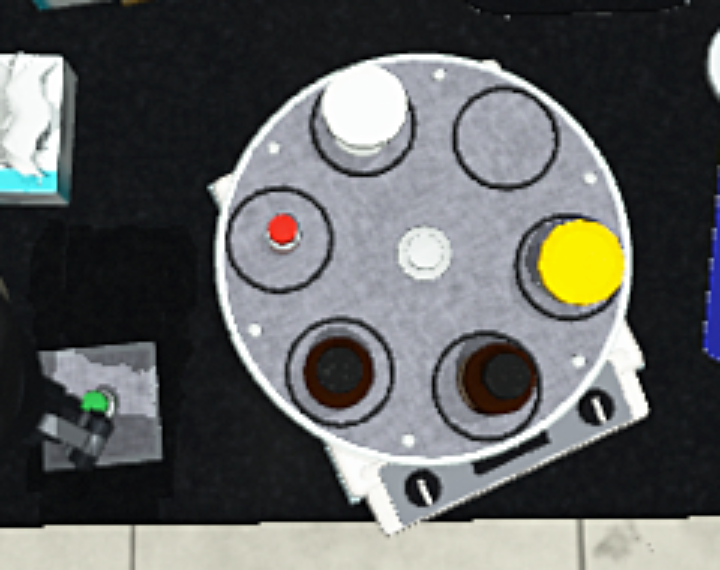

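Run:
```python
import cv2
p=cv2.imread("pics/s2.png");cv2.imwrite("pics/s2b.png",cv2.resize(p[170:280,200:360],None,fx=5,fy=5,interpolation=cv2.INTER_CUBIC))
```

```text
(no output)
```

View pics/s2b.png

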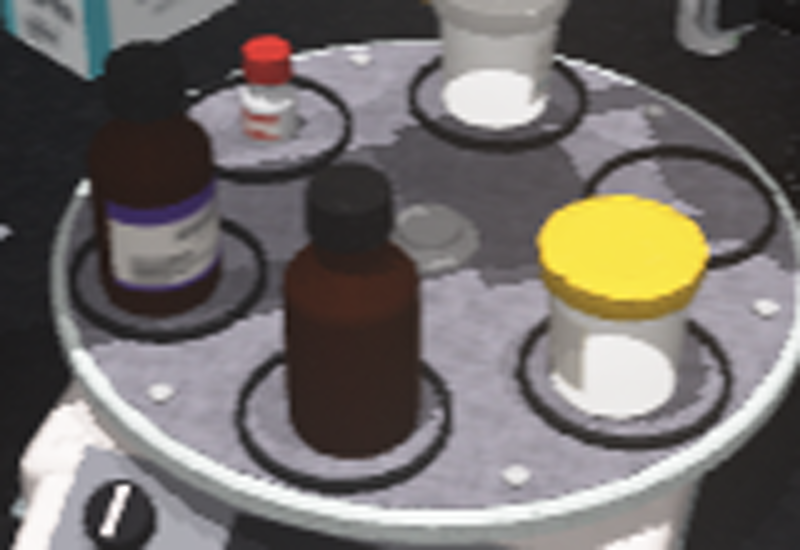

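move_arm:
  steps:
    - {"hand":65,"linear":[0,-0.125,0.07],"yaw":0}
    - {"hand":65,"linear":[0,-0.125,0.07],"yaw":0}
    - {"hand":65,"linear":[0,-0.125,0.07],"yaw":0}
    - {"hand":65,"linear":[0,-0.125,0.07],"yaw":0}
    - {"hand":65,"linear":[0,-0.125,0.07],"yaw":0}
    - {"hand":65,"linear":[0,-0.125,0.07],"yaw":0}
    - {"hand":65,"linear":[0,-0.125,0.07],"yaw":0}
    - {"hand":65,"linear":[0,-0.125,0.07],"yaw":0}
    - {"hand":65,"linear":[0,-0.125,0.07],"yaw":0}
    - {"hand":65,"linear":[0,-0.125,0.07],"yaw":0}
    - {"hand":65,"linear":[0,0,0],"yaw":0}
    - {"hand":65,"linear":[0,0,0],"yaw":0}

```text
clock: 11.6
tool_pos: [0.4293, -0.2655, 0.2541]
eef_rot: [[-0.004, 0.454, 0.891], [0.003, 0.891, -0.454], [-1.0, 0.001, -0.005]]
ft_force: [-0.0, 0.5, -0.0]
grip_width: 0.0557
```

```bash
python3 go.py .4305 -.2662 .147; python3 snap.py wrist w3
python3 - <<'E'
from h import *
z=np.load("w3.npz"); m=env.camera_model("wrist"); C=cloud(m,z["d"])
for zz in (.174,):
    k=(abs(C[...,2]-zz)<.004)&(abs(C[...,0]-.43)<.05)&(abs(C[...,1]+.266)<.04)&(z["p"].max(2)<70)
    v,u=np.nonzero(k); P=C[k]; print(k.sum(),P.min(0),P.max(0), (u.min(),u.max(),v.min(),v.max()))
E
```

```text
pos [ 0.4293 -0.2655  0.2541] units [ 0.535 -0.001  0.01 ] len 0.107
j [ -37.    3.  108.    0.   69. -100.] w 0.055736351046759024 F [-0.   0.5 -0. ]
1321 [ 0.41599838 -0.28039346  0.17000011] [ 0.44460819 -0.25200476  0.17535805] (np.int64(240), np.int64(281), np.int64(184), np.int64(223))
```

View pics/w3.png

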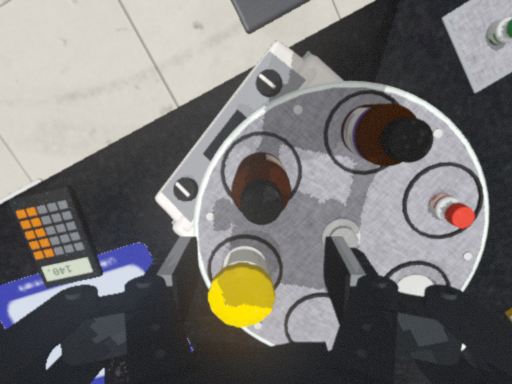

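move_arm:
  steps:
    - {"hand":65,"linear":[0.1,0,0.005],"yaw":0}
    - {"hand":65,"linear":[0.1,0,0],"yaw":0}
    - {"hand":65,"linear":[0.1,0,0],"yaw":0}
    - {"hand":65,"linear":[0.1,0,0],"yaw":0}
    - {"hand":65,"linear":[0.08,0,0],"yaw":0}
    - {"hand":65,"linear":[0.05,0,0],"yaw":0}
    - {"hand":65,"linear":[0,0,0],"yaw":0}
    - {"hand":60,"linear":[0,0,0],"yaw":0}
    - {"hand":50,"linear":[0,0,0],"yaw":0}
    - {"hand":45,"linear":[0,0,0],"yaw":0}
    - {"hand":40,"linear":[0,0,0],"yaw":0}
    - {"hand":35,"linear":[0,0,0],"yaw":0}
    - {"hand":20,"linear":[0,0,0],"yaw":0}
    - {"hand":20,"linear":[0,0,0],"yaw":0}
    - {"hand":20,"linear":[0,0,0],"yaw":0}
  force: 40

```text
clock: 13.15
tool_pos: [0.4322, -0.267, 0.1514]
eef_rot: [[0.002, 0.453, 0.892], [-0.001, 0.892, -0.453], [-1.0, 0.0, 0.002]]
ft_force: [-0.2, 1.4, 5.5]
grip_width: 0.0312
```

```bash
python3 go.py .608 -.2845 .147
```

```text
pos [ 0.4322 -0.267   0.1514] units [0.024 0.32  0.823] len 0.177
j [ -37.   10.  113.    0.   57. -100.] w 0.031152157932526733 F [-0.2  1.4  5.5]
```

move_arm:
  steps:
    - {"hand":20,"linear":[-0.05,0,0],"yaw":0}
    - {"hand":20,"linear":[-0.1,0,0],"yaw":0}
    - {"hand":20,"linear":[-0.1,0,0],"yaw":0}
    - {"hand":20,"linear":[-0.1,0,0],"yaw":0}
    - {"hand":20,"linear":[-0.1,0,0],"yaw":0}
    - {"hand":20,"linear":[0,0,0],"yaw":0}
    - {"hand":20,"linear":[0,0,0],"yaw":0}

```text
clock: 13.85
tool_pos: [0.4313, -0.2666, 0.2401]
eef_rot: [[0.0, 0.453, 0.892], [-0.0, 0.892, -0.453], [-1.0, -0.0, 0.0]]
ft_force: [0.3, 0.3, -1.8]
grip_width: 0.0309
```

```bash
python3 snap.py scene s4; python3 go.py .608 -.2845 .147
python3 - <<'E'
import cv2
p=cv2.imread("pics/s4.png");cv2.imwrite("pics/s4b.png",cv2.resize(p[70:290,180:400],None,fx=2.5,fy=2.5,interpolation=cv2.INTER_CUBIC))
E
```

```text
pos [ 0.4307 -0.2661  0.2392] units [0.46  0.319 0.833] len 0.201
j [ -37.    4.  109.   -0.   67. -100.] w 0.030734818360067848 F [ 0.6 -0.6 -1.5]
```

View pics/s4b.png

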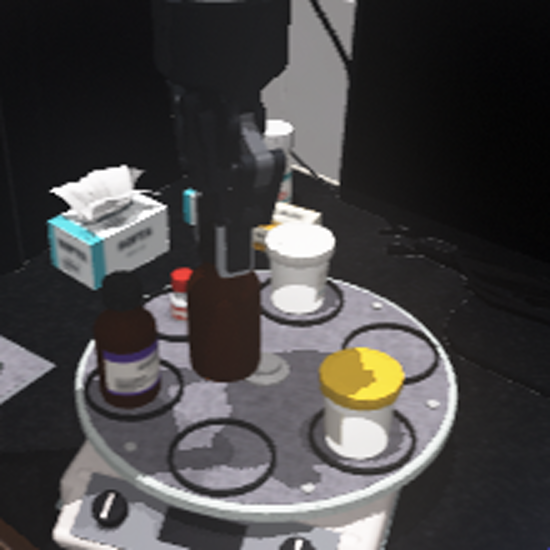

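move_arm:
  steps:
    - {"hand":20,"linear":[0,0.04,0.104],"yaw":0}
    - {"hand":20,"linear":[0,0.04,0.104],"yaw":0}
    - {"hand":20,"linear":[0,0.04,0.104],"yaw":0}
    - {"hand":20,"linear":[0,0.04,0.104],"yaw":0}
    - {"hand":20,"linear":[0,0.04,0.104],"yaw":0}
    - {"hand":20,"linear":[0,0.04,0.104],"yaw":0}
    - {"hand":20,"linear":[0,0.04,0.104],"yaw":0}
    - {"hand":20,"linear":[0,0.04,0.104],"yaw":0}
    - {"hand":20,"linear":[0,0,0],"yaw":0}
    - {"hand":20,"linear":[0,0,0],"yaw":0}

```text
clock: 14.9
tool_pos: [0.6076, -0.2843, 0.2378]
eef_rot: [[-0.004, 0.452, 0.892], [0.002, 0.892, -0.452], [-1.0, -0.0, -0.005]]
ft_force: [0.3, 0.9, -2.0]
grip_width: 0.0309
```

```bash
python3 go.py .608 -.2845 .152
```

```text
pos [ 0.6076 -0.2843  0.2378] units [ 0.429 -0.     0.004] len 0.086
j [-29.  23.  86.  -0.  71. -92.] w 0.030892324473068285 F [ 0.3  0.9 -2. ]
```

move_arm:
  steps:
    - {"hand":20,"linear":[0.1,0,0],"yaw":0}
    - {"hand":20,"linear":[0.1,0,0],"yaw":0}
    - {"hand":20,"linear":[0.1,0,0],"yaw":0}
    - {"hand":20,"linear":[0.07,0,0],"yaw":0}
    - {"hand":20,"linear":[0.03,0,0],"yaw":0}
    - {"hand":20,"linear":[0.01,0,0],"yaw":0}
    - {"hand":20,"linear":[0,0,0],"yaw":0}
    - {"hand":20,"linear":[0,0,0],"yaw":0}

```text
clock: 15.7
tool_pos: [0.6095, -0.2853, 0.1596]
eef_rot: [[0.002, 0.453, 0.892], [-0.001, 0.892, -0.453], [-1.0, -0.0, 0.002]]
ft_force: [0.8, 0.2, -1.4]
grip_width: 0.031
```

```bash
python3 go.py .608 -.2845 .152
```

```text
pos [ 0.6095 -0.2853  0.1596] units [ 0.038  0.    -0.009] len 0.008
j [-29.  27.  90.  -0.  63. -92.] w 0.03104615939723978 F [ 0.8  0.2 -1.4]
```

move_arm:
  steps:
    - {"hand":20,"linear":[0.015,0,0],"yaw":0}
    - {"hand":20,"linear":[0.01,0,0],"yaw":0}
    - {"hand":20,"linear":[0.01,0,0],"yaw":0}
    - {"hand":20,"linear":[0,0,0],"yaw":0}
    - {"hand":20,"linear":[0,0,0],"yaw":0}
    - {"hand":20,"linear":[0,0,0],"yaw":0}

```text
clock: 16.3
tool_pos: [0.6092, -0.285, 0.1516]
eef_rot: [[0.001, 0.453, 0.892], [-0.0, 0.892, -0.453], [-1.0, 0.0, 0.001]]
ft_force: [0.6, -0.2, 0.5]
grip_width: 0.0312
```

```bash
python3 go.py .608 -.2845 .152
```

```text
pos [ 0.6092 -0.285   0.1516] units [-0.002 -0.    -0.006] len 0.001
j [-29.  27.  90.   0.  63. -92.] w 0.031243818473316583 F [ 0.6 -0.2  0.5]
```

move_arm:
  steps:
    - {"hand":38,"linear":[0,0,0],"yaw":0}
    - {"hand":42,"linear":[0,0,0],"yaw":0}
    - {"hand":50,"linear":[0,0,0],"yaw":0}
    - {"hand":60,"linear":[0,0,0],"yaw":0}
    - {"hand":65,"linear":[0,0,0],"yaw":0}
    - {"hand":65,"linear":[0,0,0],"yaw":0}
    - {"hand":65,"linear":[-0.05,0,0],"yaw":0}
    - {"hand":65,"linear":[-0.1,0,0],"yaw":0}
    - {"hand":65,"linear":[-0.15,0,0],"yaw":0}
    - {"hand":65,"linear":[-0.2,0,0],"yaw":0}
    - {"hand":80,"linear":[0,-0.082,-0.073],"yaw":0}
    - {"hand":100,"linear":[0,-0.081,-0.073],"yaw":0}
    - {"hand":100,"linear":[0,-0.081,-0.073],"yaw":0}
    - {"hand":100,"linear":[0,-0.081,-0.073],"yaw":0}
    - {"hand":100,"linear":[0,-0.081,-0.073],"yaw":0}
    - {"hand":100,"linear":[0,0,0],"yaw":0}
    - {"hand":100,"linear":[0,0,0],"yaw":0}

```text
clock: 18.0
tool_pos: [0.5073, -0.3245, 0.2522]
eef_rot: [[0.002, 0.454, 0.891], [-0.001, 0.891, -0.454], [-1.0, 0.0, 0.002]]
ft_force: [0.0, -0.2, -0.3]
grip_width: 0.0855
```

```bash
python3 go.py .5074 -.3244 .106; python3 snap.py wrist w5
python3 - <<'E'
from h import *
z=np.load("w5.npz");p=z["p"]; m=env.camera_model("wrist"); C=cloud(m,z["d"])
H,S,V=cv2.split(cv2.cvtColor(p,cv2.COLOR_RGB2HSV))
k=(H>20)&(H<35)&(S>120)&(abs(C[...,2]-.136)<.004)
v,u=np.nonzero(k); P=C[k]; print(k.sum(),P.min(0),P.max(0),(P.min(0)+P.max(0))/2)
E
```

```text
pos [ 0.5073 -0.3245  0.2522] units [ 0.731  0.    -0.001] len 0.146
j [ -37.   14.   96.    0.   70. -100.] w 0.08547906424329012 F [ 0.  -0.2 -0.3]
3811 [ 0.47917955 -0.35364636  0.13200169] [ 0.53700165 -0.29627502  0.13605247] [ 0.5080906  -0.32496069  0.13402708]
```

View pics/w5.png

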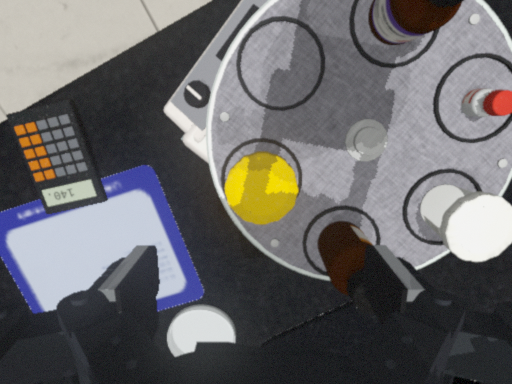

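move_arm:
  steps:
    - {"hand":100,"linear":[0.12,0,0.004],"yaw":0}
    - {"hand":100,"linear":[0.12,0,0],"yaw":0}
    - {"hand":100,"linear":[0.12,0,0],"yaw":0}
    - {"hand":100,"linear":[0.12,0,0],"yaw":0}
    - {"hand":100,"linear":[0.12,0,0],"yaw":0}
    - {"hand":100,"linear":[0.1,0,0],"yaw":0}
    - {"hand":100,"linear":[0.03,0,0],"yaw":0}
    - {"hand":100,"linear":[0,0,0],"yaw":0}
    - {"hand":90,"linear":[0,0,0],"yaw":0}
    - {"hand":85,"linear":[0,0,0],"yaw":0}
    - {"hand":80,"linear":[0,0,0],"yaw":0}
    - {"hand":75,"linear":[0,0,0],"yaw":0}
    - {"hand":70,"linear":[0,0,0],"yaw":0}
    - {"hand":60,"linear":[0,0,0],"yaw":0}
    - {"hand":50,"linear":[0,0,0],"yaw":0}
    - {"hand":50,"linear":[0,0,0],"yaw":0}
  force: 30

```text
clock: 19.65
tool_pos: [0.5082, -0.3249, 0.106]
eef_rot: [[0.001, 0.453, 0.892], [-0.001, 0.892, -0.453], [-1.0, -0.0, 0.001]]
ft_force: [-0.3, -0.6, 4.0]
grip_width: 0.0579
```

```bash
python3 go.py .4277 -.2645 .107
```

```text
pos [ 0.5082 -0.3249  0.106 ] units [-0.006  0.087 -0.495] len 0.101
j [ -37.   23.  102.    0.   55. -100.] w 0.05789683241096648 F [-0.3 -0.6  4. ]
```

move_arm:
  steps:
    - {"hand":50,"linear":[-0.05,0,0],"yaw":0}
    - {"hand":50,"linear":[-0.1,0,0],"yaw":0}
    - {"hand":50,"linear":[-0.1,0,0],"yaw":0}
    - {"hand":50,"linear":[0,0,0],"yaw":0}
    - {"hand":50,"linear":[0,0.017,-0.099],"yaw":0}
    - {"hand":50,"linear":[0,0.017,-0.099],"yaw":0}
    - {"hand":50,"linear":[0,0.017,-0.099],"yaw":0}
    - {"hand":50,"linear":[0,0.018,-0.099],"yaw":0}
    - {"hand":50,"linear":[0,0.018,-0.099],"yaw":0}
    - {"hand":50,"linear":[0,0,0],"yaw":0}
    - {"hand":50,"linear":[0,0,0],"yaw":0}

```text
clock: 20.75
tool_pos: [0.4271, -0.2641, 0.1547]
eef_rot: [[-0.0, 0.453, 0.892], [0.0, 0.892, -0.453], [-1.0, -0.0, -0.0]]
ft_force: [-0.4, 0.8, -0.8]
grip_width: 0.0576
```

```bash
python3 go.py .4277 -.2645 .107; python3 snap.py scene s6
python3 - <<'E'
import cv2
p=cv2.imread("pics/s6.png");cv2.imwrite("pics/s6b.png",cv2.resize(p[70:290,180:400],None,fx=2.5,fy=2.5,interpolation=cv2.INTER_CUBIC))
E
```

```text
pos [ 0.4271 -0.2641  0.1547] units [ 0.239 -0.     0.003] len 0.048
j [ -37.    9.  114.   -0.   57. -100.] w 0.05764106427001392 F [-0.4  0.8 -0.8]
```

View pics/s6b.png

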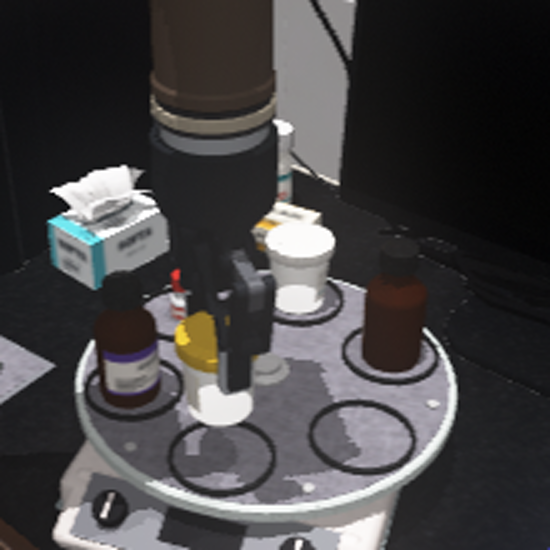

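move_arm:
  steps:
    - {"hand":50,"linear":[0.1,0,0.003],"yaw":0}
    - {"hand":50,"linear":[0.07,0,0],"yaw":0}
    - {"hand":50,"linear":[0.04,0,0],"yaw":0}
    - {"hand":50,"linear":[0.01,0,0],"yaw":0}
    - {"hand":50,"linear":[0,0,0],"yaw":0}
    - {"hand":50,"linear":[0,0,0],"yaw":0}

```text
clock: 21.4
tool_pos: [0.4283, -0.2649, 0.1117]
eef_rot: [[0.001, 0.453, 0.892], [-0.001, 0.892, -0.453], [-1.0, -0.0, 0.001]]
ft_force: [0.0, -0.0, -1.3]
grip_width: 0.0579
```

```bash
python3 go.py .4277 -.2645 .106
```

```text
pos [ 0.4283 -0.2649  0.1117] units [ 0.028  0.    -0.004] len 0.006
j [ -37.   13.  115.    0.   52. -100.] w 0.05786838381178032 F [ 0.  -0.  -1.3]
```

move_arm:
  steps:
    - {"hand":50,"linear":[0.015,0,0],"yaw":0}
    - {"hand":50,"linear":[0.011,0,0],"yaw":0}
    - {"hand":50,"linear":[0,0,0],"yaw":0}
    - {"hand":50,"linear":[0,0,0],"yaw":0}
    - {"hand":69,"linear":[0,0,0],"yaw":0}
    - {"hand":74,"linear":[0,0,0],"yaw":0}
    - {"hand":82,"linear":[0,0,0],"yaw":0}
    - {"hand":90,"linear":[0,0,0],"yaw":0}
    - {"hand":100,"linear":[0,0,0],"yaw":0}
    - {"hand":100,"linear":[0,0,0],"yaw":0}
    - {"hand":100,"linear":[-0.05,0,0],"yaw":0}
    - {"hand":100,"linear":[-0.1,0,0],"yaw":0}
    - {"hand":100,"linear":[-0.15,0,0],"yaw":0}
    - {"hand":100,"linear":[-0.2,0,0],"yaw":0}
    - {"hand":100,"linear":[-0.2,0,0],"yaw":0}
    - {"hand":100,"linear":[0,0,0],"yaw":0}

```text
clock: 23.0
tool_pos: [0.4317, -0.2673, 0.2537]
eef_rot: [[0.012, 0.453, 0.892], [-0.008, 0.892, -0.453], [-1.0, -0.002, 0.014]]
ft_force: [0.6, -0.3, 0.3]
grip_width: 0.0856
```

```bash
python3 go.py .419 .0195 .25
python3 - <<'E'
from h import *
z=np.load("t3.npz")
p=z["p"];m=env.camera_model("top");H,S,V=cv2.split(cv2.cvtColor(p,cv2.COLOR_RGB2HSV))
k=((H>45)&(H<85)&(S>120)).astype(np.uint8);k[:,:140]=0
n,l,s,c=cv2.connectedComponentsWithStats(k)
for i in range(1,n):
    if s[i,4]>15: print(s[i],ray(m,c[i],.048))
E
```

```text
pos [ 0.4317 -0.2673  0.2537] units [ 0.006  1.25  -0.706] len 0.287
j [ -37.    3.  108.    0.   68. -100.] w 0.08559865812315084 F [ 0.6 -0.3  0.3]
[166 250  10   8  51] [[0.42118792 0.01775345 0.048     ]]
```

move_arm:
  steps:
    - {"hand":60,"linear":[0,0.125,-0.07],"yaw":0}
    - {"hand":60,"linear":[0,0.125,-0.07],"yaw":0}
    - {"hand":60,"linear":[0,0.125,-0.07],"yaw":0}
    - {"hand":60,"linear":[0,0.125,-0.07],"yaw":0}
    - {"hand":60,"linear":[0,0.125,-0.07],"yaw":0}
    - {"hand":60,"linear":[0,0.125,-0.07],"yaw":0}
    - {"hand":60,"linear":[0,0.125,-0.07],"yaw":0}
    - {"hand":60,"linear":[0,0.125,-0.07],"yaw":0}
    - {"hand":60,"linear":[0,0.125,-0.07],"yaw":0}
    - {"hand":60,"linear":[0,0.125,-0.07],"yaw":0}
    - {"hand":60,"linear":[0,0,0],"yaw":0}
    - {"hand":60,"linear":[0,0,0],"yaw":0}

```text
clock: 24.2
tool_pos: [0.4159, 0.022, 0.246]
eef_rot: [[-0.0, 0.451, 0.893], [-0.001, 0.893, -0.451], [-1.0, -0.001, 0.0]]
ft_force: [1.2, -0.6, 0.5]
grip_width: 0.0512
```

```bash
python3 go.py .419 .0195 .0155; python3 snap.py wrist w7
python3 - <<'E'
from h import *
z=np.load("w7.npz");p=z["p"]; m=env.camera_model("wrist")
H,S,V=cv2.split(cv2.cvtColor(p,cv2.COLOR_RGB2HSV))
n,l,s,c=cv2.connectedComponentsWithStats(((H>45)&(H<85)&(S>120)).astype(np.uint8))
for i in range(1,n):
    if s[i,4]>50: print(s[i],ray(m,c[i],.048))
E
```

```text
pos [0.4159 0.022  0.246 ] units [ 1.152 -0.003  0.019] len 0.23
j [ -3.  -7. 119.  -0.  68. -66.] w 0.05118369006687669 F [ 1.2 -0.6  0.5]
[403  29  10  10  79] [[0.3636945  0.19751528 0.048     ]]
[252 164  18  18 259] [[0.41830875 0.01915958 0.048     ]]
```

View pics/w7.png

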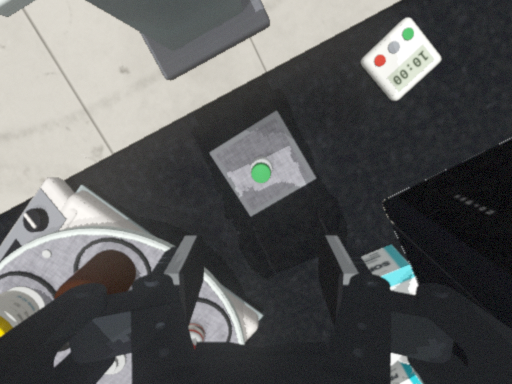

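move_arm:
  steps:
    - {"hand":60,"linear":[0.14,-0.005,0.018],"yaw":0}
    - {"hand":60,"linear":[0.14,0,0],"yaw":0}
    - {"hand":60,"linear":[0.14,0,0],"yaw":0}
    - {"hand":60,"linear":[0.14,0,0],"yaw":0}
    - {"hand":60,"linear":[0.14,0,0],"yaw":0}
    - {"hand":60,"linear":[0.14,0,0],"yaw":0}
    - {"hand":60,"linear":[0.14,0,0],"yaw":0}
    - {"hand":60,"linear":[0.1,0,0],"yaw":0}
    - {"hand":60,"linear":[0.04,0,0],"yaw":0}
    - {"hand":60,"linear":[0.025,0,0],"yaw":0}
    - {"hand":60,"linear":[0,0,0],"yaw":0}
    - {"hand":45,"linear":[0,0,0],"yaw":0}
    - {"hand":40,"linear":[0,0,0],"yaw":0}
    - {"hand":35,"linear":[0,0,0],"yaw":0}
    - {"hand":30,"linear":[0,0,0],"yaw":0}
    - {"hand":25,"linear":[0,0,0],"yaw":0}
    - {"hand":10,"linear":[0,0,0],"yaw":0}
    - {"hand":10,"linear":[0,0,0],"yaw":0}
    - {"hand":10,"linear":[0,0,0],"yaw":0}
  force: 25

```text
clock: 26.15
tool_pos: [0.4194, 0.0192, 0.0177]
eef_rot: [[0.001, 0.453, 0.892], [-0.0, 0.892, -0.453], [-1.0, 0.0, 0.001]]
ft_force: [-1.6, -0.8, 5.9]
grip_width: 0.0215
```

```bash
python3 go.py .5122 -.3266 .0155
```

```text
pos [0.4194 0.0192 0.0177] units [ 0.011 -1.332  1.196] len 0.358
j [ -3.  16. 127.  -0.  37. -66.] w 0.021524098852405325 F [-1.6 -0.8  5.9]
```

move_arm:
  steps:
    - {"hand":10,"linear":[-0.1,0,0],"yaw":0}
    - {"hand":10,"linear":[-0.2,0,0],"yaw":0}
    - {"hand":10,"linear":[-0.2,0,0],"yaw":0}
    - {"hand":10,"linear":[-0.2,0,0],"yaw":0}
    - {"hand":10,"linear":[-0.2,0,0],"yaw":0}
    - {"hand":10,"linear":[-0.2,0,0],"yaw":0}
    - {"hand":10,"linear":[0,-0.111,0.1],"yaw":0}
    - {"hand":10,"linear":[0,-0.111,0.1],"yaw":0}
    - {"hand":10,"linear":[0,-0.111,0.1],"yaw":0}
    - {"hand":10,"linear":[0,-0.111,0.1],"yaw":0}
    - {"hand":10,"linear":[0,-0.111,0.1],"yaw":0}
    - {"hand":10,"linear":[0,-0.111,0.1],"yaw":0}
    - {"hand":10,"linear":[0,-0.111,0.1],"yaw":0}
    - {"hand":10,"linear":[0,-0.111,0.1],"yaw":0}
    - {"hand":10,"linear":[0,-0.111,0.1],"yaw":0}
    - {"hand":10,"linear":[0,-0.111,0.1],"yaw":0}
    - {"hand":10,"linear":[0,-0.111,0.1],"yaw":0}
    - {"hand":10,"linear":[0,-0.111,0.1],"yaw":0}
    - {"hand":10,"linear":[0,0,0],"yaw":0}
    - {"hand":10,"linear":[0,0,0],"yaw":0}

```text
clock: 28.15
tool_pos: [0.5118, -0.3269, 0.2361]
eef_rot: [[-0.001, 0.454, 0.891], [0.002, 0.891, -0.454], [-1.0, 0.001, -0.002]]
ft_force: [0.2, -0.1, -0.0]
grip_width: 0.0216
```

```bash
python3 go.py .5122 -.3266 .0857; python3 snap.py wrist w8
```

```text
pos [ 0.5118 -0.3269  0.2361] units [0.752 0.001 0.003] len 0.15
j [ -37.   16.   96.    0.   69. -100.] w 0.02160374736685351 F [ 0.2 -0.1 -0. ]
```

View pics/w8.png

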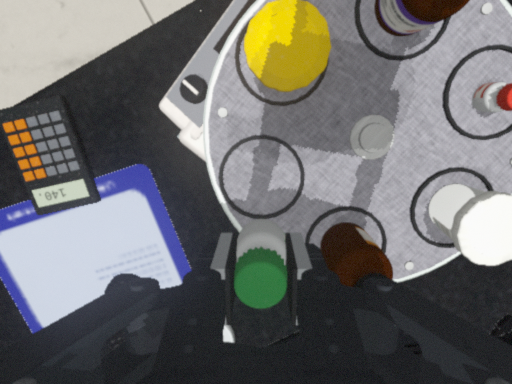

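Vial held upright (260,270), yellow cup in its ring D (287,45), ring C empty (262,176). Lowering.

move_arm:
  steps:
    - {"hand":10,"linear":[0.12,0,0],"yaw":0}
    - {"hand":10,"linear":[0.12,0,0],"yaw":0}
    - {"hand":10,"linear":[0.12,0,0],"yaw":0}
    - {"hand":10,"linear":[0.12,0,0],"yaw":0}
    - {"hand":10,"linear":[0.12,0,0],"yaw":0}
    - {"hand":10,"linear":[0.08,0,0],"yaw":0}
    - {"hand":10,"linear":[0.03,0,0],"yaw":0}
    - {"hand":10,"linear":[0.01,0,0],"yaw":0}
    - {"hand":10,"linear":[0,0,0],"yaw":0}
    - {"hand":10,"linear":[0,0,0],"yaw":0}

```text
clock: 29.2
tool_pos: [0.5133, -0.3276, 0.0945]
eef_rot: [[0.002, 0.453, 0.892], [-0.002, 0.892, -0.453], [-1.0, -0.0, 0.003]]
ft_force: [1.4, -0.5, -0.6]
grip_width: 0.0215
```

```bash
python3 go.py .5122 -.3266 .0855
```

```text
pos [ 0.5133 -0.3276  0.0945] units [ 0.045  0.002 -0.007] len 0.009
j [ -37.   25.  101.    0.   54. -100.] w 0.021475856548333862 F [ 1.4 -0.5 -0.6]
```

move_arm:
  steps:
    - {"hand":10,"linear":[0.015,0,-0.004],"yaw":0}
    - {"hand":10,"linear":[0.015,0,0],"yaw":0}
    - {"hand":10,"linear":[0.01,0,0],"yaw":0}
    - {"hand":10,"linear":[0,0,0],"yaw":0}
    - {"hand":10,"linear":[0,0,0],"yaw":0}

```text
clock: 29.7
tool_pos: [0.5115, -0.3266, 0.085]
eef_rot: [[-0.0, 0.453, 0.892], [0.0, 0.892, -0.453], [-1.0, 0.0, -0.0]]
ft_force: [-0.0, 0.8, -0.5]
grip_width: 0.0213
```

```bash
python3 go.py .5122 -.3266 .0855
```

```text
pos [ 0.5115 -0.3266  0.085 ] units [-0.003  0.001  0.003] len 0.001
j [ -37.   26.  102.    0.   53. -100.] w 0.021340128843885867 F [-0.   0.8 -0.5]
```

move_arm:
  steps:
    - {"hand":28,"linear":[0,0,0],"yaw":0}
    - {"hand":32,"linear":[0,0,0],"yaw":0}
    - {"hand":40,"linear":[0,0,0],"yaw":0}
    - {"hand":50,"linear":[0,0,0],"yaw":0}
    - {"hand":60,"linear":[0,0,0],"yaw":0}
    - {"hand":60,"linear":[0,0,0],"yaw":0}
    - {"hand":60,"linear":[-0.05,0,0],"yaw":0}
    - {"hand":60,"linear":[-0.1,0,0],"yaw":0}
    - {"hand":60,"linear":[-0.15,0,0],"yaw":0}
    - {"hand":60,"linear":[-0.2,0,0],"yaw":0}
    - {"hand":60,"linear":[-0.2,0,0],"yaw":0}
    - {"hand":60,"linear":[-0.2,0,0],"yaw":0}
    - {"hand":60,"linear":[0,0,0],"yaw":0}

```text
clock: 31.0
tool_pos: [0.5154, -0.3293, 0.2742]
eef_rot: [[0.012, 0.453, 0.892], [-0.009, 0.892, -0.453], [-1.0, -0.003, 0.015]]
ft_force: [1.2, -0.9, 0.5]
grip_width: 0.0512
```

move_arm:
  steps:
    - {"hand":60,"linear":[0,0.11,-0.17],"yaw":0}
    - {"hand":60,"linear":[0,0.11,-0.17],"yaw":0}
    - {"hand":60,"linear":[0,0.11,-0.17],"yaw":0}
    - {"hand":60,"linear":[0,0.11,-0.17],"yaw":0}
    - {"hand":60,"linear":[0,0.11,-0.17],"yaw":0}
    - {"hand":60,"linear":[0,0.11,-0.17],"yaw":0}
    - {"hand":60,"linear":[0,0.11,-0.17],"yaw":0}
    - {"hand":60,"linear":[0,0.11,-0.17],"yaw":0}
    - {"hand":60,"linear":[0,0.1,0],"yaw":0}
    - {"hand":60,"linear":[0,0,0],"yaw":0}

```text
clock: 32.0
tool_pos: [0.3577, -0.027, 0.2654]
eef_rot: [[0.002, 0.45, 0.893], [0.0, 0.893, -0.45], [-1.0, 0.001, 0.001]]
ft_force: [0.6, -0.6, -0.1]
grip_width: 0.0512
```

```bash
python3 snap.py top t9; python3 snap.py scene s9;python3 - <<'E'
from h import *
from rings import *
z=np.load("t9.npz");p=z["p"];m=env.camera_model("top");C=cloud(m,z["d"])
cv2.imwrite("pics/t9b.png",cv2.resize(p[120:310,140:380,::-1],None,fx=3,fy=3,interpolation=cv2.INTER_CUBIC))
q=cv2.imread("pics/s9.png");cv2.imwrite("pics/s9b.png",cv2.resize(q[110:310,190:390],None,fx=3,fy=3,interpolation=cv2.INTER_CUBIC))
t=np.array([.52358,-.22255]);a=np.radians(-36.31)
for i,n in enumerate("BAFEDC"):
    c=t+.105*np.array([np.cos(a+i*np.pi/3),np.sin(a+i*np.pi/3)])
    k=(np.hypot(C[...,0]-c[0],C[...,1]-c[1])<.045)&(C[...,2]>.09)
    zt=np.percentile(C[...,2][k],98); kk=k&(C[...,2]>zt-.006); v,u=np.nonzero(kk)
    P=ray(m,[[u.mean(),v.mean()]],zt)[0]; print(n,"top z",zt.round(4),"n",kk.sum(),"off mm",((P[:2]-c)*1e3).round(1),p[kk].mean(0).round())
E
```

```text
B top z 0.1761 n 166 off mm [-1.2 -0.1] [34. 36. 35.]
A top z 0.1391 n 541 off mm [-2.1 -0.3] [251. 251. 251.]
F top z 0.1171 n 70 off mm [ 1.9 -4.5] [236.  56.  42.]
E top z 0.177 n 178 off mm [-2.9  0.2] [31. 32. 31.]
D top z 0.1389 n 618 off mm [ 0.7 -0.1] [250. 238.   3.]
C top z 0.1171 n 68 off mm [-1.5 -0.2] [ 59. 197.  88.]
```

View pics/t9b.png

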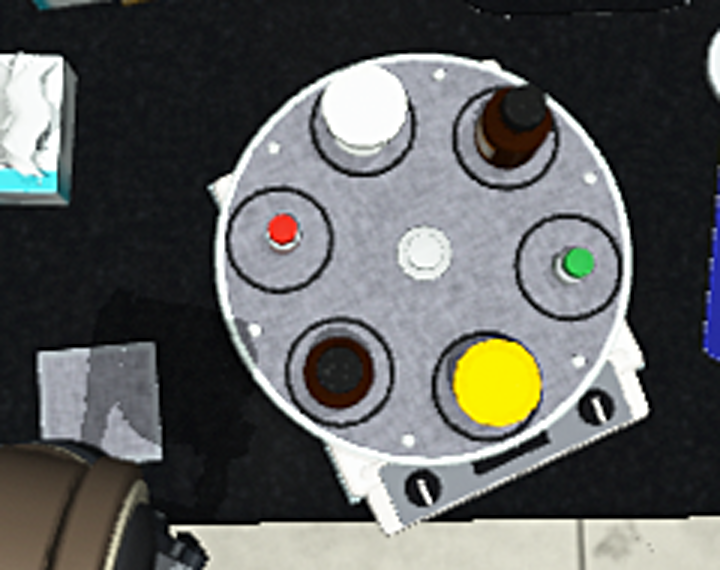

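View pics/s9b.png

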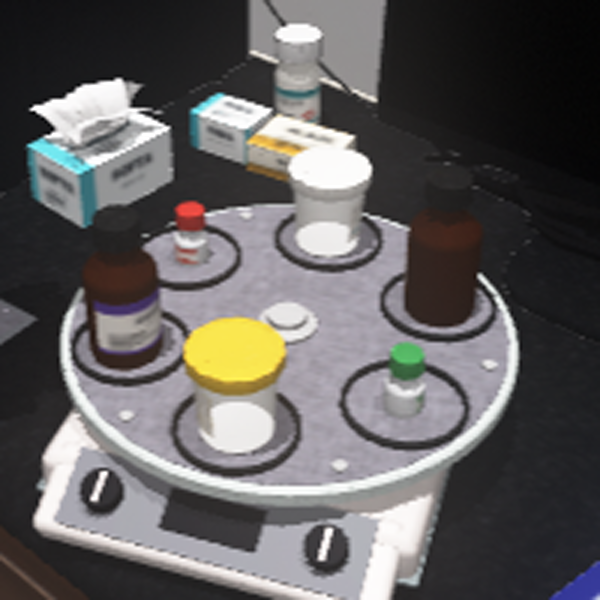

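All six are upright inside their rings, each opposite its like: bottles at (525,107)/(340,372), cups at (366,107)/(497,382) and vials at (283,230)/(579,262) in the top view. The largest offset from a ring centre is about 5 mm. Handing in.

```bash
python3 -c "
from station import env
print(env.finish_job())"
```

```text
the job is handed in; nothing more can be done
None
```

The shaker is rearranged: each vessel now stands straight across from its like, and I have handed the job in. `finish_job()` gives no verdict, so this rests on my own last checks.

- **Moves:** I parked the green vial on the pad, moved the orange bottle into the green vial's ring, and moved the yellow cup into the orange bottle's ring. I then put the green vial in the yellow cup's old ring. The white cup, red vial and purple bottle were not touched.
- **Final positions:** In the last top view, every vessel was within about 5 mm of its ring centre, against the 13 mm allowed. The three I moved were within about 1.5 mm.
- **Upright and standing:** Top heights came out about 2–3 mm above nominal for all six, touched or not. I take that as a measuring bias, since I took the 98th percentile of the depth readings. All six also looked upright in the scene view.
- **Clear of the arm:** The gripper was withdrawn and touching nothing, at about 32 s on the clock.
- **Forces:** Fingers pushed up 4–6 N while closing on the bottle cap, the cup lid and the vial on its second pick-up. The other end-of-move readings stayed around 2 N or less. No other check failed or disagreed.

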